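# Fit the roof on the nest box

### The job

Pull the clipped-in spreader out of the nest box's mouth and put it in the grey tray, then lay the loose roof on the box's sloping top, with the batten up and the cleat underneath hooked behind the high rear edge. Keep hold of the roof until it lies flat on the slope, and leave it centred, square and pushed down the slope until the cleat bears on the box; do not force it, and leave everything else on the bench alone.

Things in the scene. Friction and masses are not known exactly. Their poses are not given: they have to be found in the camera images.
- nestbox: Open nest box: pine walls 16 mm thick, 130 mm deep (x) by 120 mm wide (y), fixed to the bench, a stop block 30 mm high at either side. Origin: centre of its underside. Its front, with the round entrance hole, looks to -x. Front wall 140 mm high, rear (+x) 209 mm: the top slopes at 28 degrees. (The finished nest box with a roof at the bench's edge only shows the result.)
- seat: The nest box's sloping top edges, 147 mm long up the slope, 120 mm wide. Origin: middle of the upper rear edge, 65 mm behind and 209 mm above the nest box's origin. x points up the slope, y along the edge, z square to the slope (28 degrees from vertical). The slope is z = 0, x from -147 to 0 mm. The end face at x = 0 is square to the slope, 16 mm deep: the cleat bears on it.
- spreader: Dark wooden T standing upright in the box's mouth: block 22 mm thick (x), 80 wide (y), 62 high, on a stem 18 x 40 x 36 mm clipped in a slot inside the box. Origin: centre of the stem's foot; z up; overall height 98 mm. Starts parallel to the nest box, foot 118 mm and top 216 mm above the bench. Pulling straight up takes about 8 to 18 N against a sprung catch; free after 36 mm. 0.08 to 0.17 kg.
- spreader_grip (a point): Point in the spreader's block, 84 mm above its foot and 14 mm below its top, where it can be gripped over the 22 mm thickness (along its x).
- roof: Loose pine roof, board 200 (x) x 150 (y) x 16 mm, 0.2 to 0.4 kg. Origin: centre of the board's underside, z up. On top across the middle a batten 24 mm thick (x), 100 long (y), 34 high. Underneath a cleat 20 mm thick, 110 long (y), 20 deep, its inner face at x = +62 mm. Starts level on the stack, cleat hanging past its end. Home: axes parallel to the seat's, origin at seat x = -62 mm, y = z = 0.
- roof_grip (a point): Point in the roof's batten, 39 mm above the roof's origin (11 mm below the batten's top, 23 mm above the board), where it can be gripped over its 24 mm thickness (along the roof's x).
- stack: Stack of two boards, 44 mm high, about 150 x 210 mm, fixed on the bench, on which the roof lies at the start. Origin on the bench.
- tray: Grey open tray for the spreader, 240 mm (x) by 170 mm (y), 30 mm high, 6 mm walls and floor; fixed. Origin: centre of its underside.
- glue: White glue bottle, 60 mm across, 165 mm high; bystander.
- screw_can: Steel can, 72 mm across, 85 mm high; bystander.
- offcut: Pine offcut 70 x 45 x 22 mm; bystander.
- mallet: Hammer 240 mm long, lying; bystander.
- square: Try square, stock 110 mm, blade 170 mm, lying; bystander.
- mug: Blue mug, 80 mm across, 90 mm high; bystander.
- sanding_block: Cork sanding block 110 x 60 x 30 mm; bystander.
Not all that is in view belongs to the job. Leave any orange look-alike of the roof alone.

How it is judged:
On the way, in this order (a step that is already met when the one before it is completed fails the run):
1. the spreader is out of the nest box, carried clear to the side (horizontal distance between spreader and nestbox above 0.13 m), for 0.1 s.
2. the roof lies flat on the sloping top while the fingers still hold it (z of roof in the frame of seat between -0.003 and 0.003 m and angle between the z axis of roof and the z axis of seat, either way round below 0.035 rad and x of roof in the frame of seat between -0.066 and -0.04 m and contact force between the fingers and roof above 1 N), for 0.2 s.
At the end, for the whole second after the job is handed in: Roof on the slope (within 3 mm, 2 degrees), cleat within 2.5 mm of the rear end face, centred to 10 mm, square to 0.05 rad; spreader in the tray, standing or lying; all at rest. Bystanders moved under 40 mm; roof never pressed on the box with over 90 N (z of roof in the frame of seat between -0.003 and 0.003 m and angle between the z axis of roof and the z axis of seat, either way round below 0.035 rad and x of roof in the frame of seat between -0.066 and -0.0595 m and y of roof in the frame of seat between -0.01 and 0.01 m and angle between the x axis of roof and the x axis of seat, either way round below 0.05 rad and x of spreader_grip in the frame of tray between -0.125 and 0.125 m and y of spreader_grip in the frame of tray between -0.09 and 0.09 m and z of spreader_grip in the frame of tray below 0.1 m and x of spreader in the frame of tray between -0.12 and 0.12 m and y of spreader in the frame of tray between -0.085 and 0.085 m and linear speed of roof below 0.01 m/s and linear speed of spreader below 0.02 m/s); the robot touches nothing.
It fails at once if another thing on the bench is disturbed (moved by more than 40 mm) (distance of any of glue, screw_can, offcut, mallet, square, mug, sanding_block from where it was at the start of the episode above 0.04 m).
It fails at once if the roof is forced against the nest box (more than 90 N) (contact force between roof and nestbox above 90 N).
It also fails if it takes over 61 s, if anything falls off the work surface, if the arm or the gripper's body presses on something with over 40 N, if the wrist force passes 120 N, or if a joint passes its speed limit or range.

### The arm

A 6-joint arm with a two-finger parallel gripper is mounted at the origin on the work surface. World frame = base frame: x ahead of the robot, y to its left, z up, the work surface at z = 0. Lengths are in m, angles in rad, forces in N, time in s.
With the tool pointing down it reaches from about 0.275 to 0.75 m from the base axis. Payload 10.2 kg.
Tool frame: the origin (TCP) lies on the front face of the gripper's body, between the roots of the fingers; the fingertips stand 64 mm ahead of it and the grasp point (between the pads) lies 45 mm ahead of it (arm.grasp_offset is the distance from the TCP to the grasp point, in m); z points along the fingers, y is the line along which they close (so a half turn about z gives the same grasp; the last joint's range is limited). The gripper opens to 88 mm and grips with 3 to 60 N. Pads are 18 mm wide; open, the fingers measure 123 mm over their backs; the gripper's body (75 mm by 187 mm) begins 45 mm behind the grasp point.
Start: joints at [-1.567, 0.313, 1.498, -0, 1.331, -0.223], TCP at [0.118, -0.512, 0.303] pointing down, gripper open.
Joint ranges: [-2.94, 2.94], [-0.97, 2.17], [0.19, 2.56], [-1.23, 4.37], [0.02, 3.11], [-2.88, 2.88]. Speed limits (rad/s): [2.39, 2.39, 3.01, 3.14, 3.14, 3.14].

### API

Orientations are given as a unit quaternion [w, x, y, z].
In Python, from rig import arm gives the robot as it stands.
- The arm moves only by the tool send_rows, never from a script. Its argument "commands" is a list that holds one entry, the list of rows, each a list of 5 numbers: the shift along the world's x, y, z in units of 0.8 m (1.0 is 0.8 m), then the turn about the world's z in units of 1.5 rad (1.0 is 1.5 rad), then the opening, from 0 (shut) to 1 (fully open). A call has 1 to 10 rows; each row shifts and turns the commanded pose from where the row before left it; what a row does not reach is not made up. A row lasts 1/8 s, in which the tool goes at most 62.5 mm and 10.7 degrees, less where a joint would pass 70% of its speed; a pose out of reach is approached as far as the arm can. A call with a number of a shift or a turn outside -1 to 1 is refused whole. A call with a gripper value outside its range is refused whole. The fingers move at their own pace and stop on an object; "squeeze" is the grip in N (left out, the last holds). Time passes only in rows, so rows that do not move let the fingers close. It gives the time, the measured TCP pose, the force, the opening and the grip force at its end, in the units of the state.
- arm.observe(): the state, without advancing time (a new reading comes with each control period).
- arm.get_image(name): name is "scene" or "top"; returns a dict with "pixels" (400x640x3 uint8, red, green, blue), "camera_matrix" (3x3 intrinsics, pixels), "R" (3x3) and "t" (3): a world point X has camera coordinates R X + t. Camera axes: x right, y down, z forward; pixel columns grow to the right and rows downward; lengths in m; the calibration is good to about 2 mm. A picture is of the moment at which its call begins. There is no depth.
- arm.close_job(): hands the job in; it is judged then, once.
Trained networks look in a picture, given as the dict that the camera call returned (one of the last four; its "shot" number tells which), for a name from the list of things; names that differ only in an ending like _2 or _b are one class to them, and where a whole thing is asked for, a point or a joint stands for the part that bears it (a point fixed in the world has none). Each returns a list of dicts, best first, with "confidence" (0 to 1); they miss things now and then, are a little off and sometimes report something else, mostly with a low value. They report only what shows in the picture. A call takes as long as a camera call. They do not tell look-alikes from the thing itself.
- arm.outline_of(query, picture): "mask" (400x640 bool, what is visible of it) and "bbox" ([left, top, right, bottom] in pixels, round what is visible of it).
The state is a dict: "time": time; "joints": joint angles; "qd": joint speeds; "joint_efforts": joint torques, N m; "position": TCP position; "orientation": TCP orientation; "ft_force": force on the tool from outside, world axes, zero at the start; "moment": the same for the moment, N m; "opening": opening from 0.0 (shut) to 1.0 (fully open); "grasp_force": force on a finger pad.
Only numpy, scipy, OpenCV 4.12 (cv2) and the standard library are available. Lean on these libraries where they do the work, as an engineer would, in place of code of your own. Each camera call takes 0.05 s, during which the arm holds its last target. There are 200 camera calls.

## Working session

There is one attempt and no reset: what is moved stays moved. The work goes in short steps, Python scripts to look and compute and a tool call to move; the robot and the scene stay as the last step left them, time stands still between calls to the robot, and variables do not carry over. Pictures are saved under pics/ and viewed, at most 10 in all, crops included, and the job is handed in when it is done.

Besides the shell and the picture viewer there is one more tool, called after ">>>" by a JSON object that holds its "op" and its "data". send_rows: Moves the arm, as the interface text tells. Its arguments: {"type":"object","properties":{"commands":{"type":"array"},"squeeze":{"type":"number"}},"required":["commands"]}

```bash
ls; mkdir -p pics; cat > h.py <<'E'
import numpy as np, cv2
from rig import arm
def ray(p,uv):
    K,R,t=[np.array(p[k]) for k in("camera_matrix","R","t")]
    d=R.T@np.linalg.solve(K,np.array([uv[0],uv[1],1.])); return -R.T@t,d/np.linalg.norm(d)
def proj(p,X):
    K,R,t=[np.array(p[k]) for k in("camera_matrix","R","t")]
    c=(np.atleast_2d(X)@R.T+t)@K.T; return c[:,:2]/c[:,2:]
def atz(p,uv,z):
    o,d=ray(p,uv); return o+d*(z-o[2])/d[2]
def save(p,n): cv2.imwrite(n,np.array(p["pixels"])[:,:,::-1])
E
python3 - <<'E'
from h import *
s=arm.observe(); print({k:np.round(v,3) for k,v in s.items()})
for n in("scene","top"):
    p=arm.get_image(n); save(p,f"pics/{n}0.png")
    print(n,np.round(p["camera_matrix"],1).tolist(),np.round(ray(p,(320,200)),3).tolist())
    for q in("nestbox","spreader","roof","stack","tray","glue","screw_can"):
        for r in arm.outline_of(q,p)[:3]:
            v,u=np.nonzero(r["mask"]); print(q,round(r["confidence"],2),r["bbox"],(round(u.mean(),1),round(v.mean(),1)),len(u))
E
```

```text
pics
{'time': np.float64(0.0), 'joints': array([-1.567,  0.313,  1.498, -0.   ,  1.331, -0.223]), 'qd': array([0.002, 0.   , 0.   , 0.   , 0.   , 0.   ]), 'joint_efforts': array([ 0.0000e+00, -4.0221e+01, -2.5227e+01,  6.9000e-02,  3.5000e-02,
       -0.0000e+00]), 'position': array([ 0.118, -0.511,  0.302]), 'orientation': array([-0.001,  0.994,  0.113,  0.   ]), 'ft_force': array([0.821, 1.443, 0.651]), 'moment': array([-0.   ,  0.005, -0.019]), 'grasp_force': np.float64(0.0), 'opening': np.float64(1.001)}
scene [[381.3, 0.0, 322.2], [0.0, 381.3, 197.4], [0.0, 0.0, 1.0]] [[1.124, -0.533, 0.801], [-0.587, 0.499, -0.637]]
nestbox 0.76 [308.5, 187.8, 379.3, 260.6] (np.float64(344.0), np.float64(224.2)) 3750
spreader 0.61 [324.3, 174.3, 354.1, 200.6] (np.float64(340.2), np.float64(187.3)) 636
roof 0.78 [136.5, 207.4, 213.2, 267.6] (np.float64(173.6), np.float64(235.5)) 3059
roof 0.75 [182.4, 240.6, 275.2, 322.4] (np.float64(227.6), np.float64(281.3)) 4211
roof 0.45 [320.4, 287.1, 352.0, 331.8] (np.float64(336.1), np.float64(310.1)) 1100
tray 0.79 [342.0, 153.6, 427.8, 207.2] (np.float6
[... 800 characters left out ...]
4), np.float64(211.9)) 2633
roof 0.6 [400.8, 258.4, 459.9, 329.8] (np.float64(427.5), np.float64(290.8)) 2096
stack 0.62 [381.0, 198.5, 451.3, 247.4] (np.float64(411.5), np.float64(221.5)) 881
stack 0.62 [285.9, 95.4, 324.3, 163.7] (np.float64(307.5), np.float64(134.6)) 660
tray 0.66 [199.0, 191.9, 254.8, 265.0] (np.float64(227.4), np.float64(228.6)) 3657
glue 0.66 [261.0, 132.3, 281.2, 153.6] (np.float64(270.3), np.float64(143.3)) 350
screw_can 0.57 [361.3, 127.2, 385.8, 153.3] (np.float64(373.1), np.float64(138.8)) 372
screw_can 0.33 [260.9, 129.9, 281.7, 152.2] (np.float64(270.3), np.float64(142.9)) 313
screw_can 0.3 [390.0, 184.2, 438.6, 243.9] (np.float64(415.6), np.float64(211.3)) 2692
```

```bash
python3 - <<'E'
import cv2
a=cv2.imread("pics/scene0.png")[140:350,110:460]; cv2.imwrite("pics/s0c.png",cv2.resize(a,None,fx=2.28,fy=2.28,interpolation=cv2.INTER_CUBIC))
a=cv2.imread("pics/top0.png")[80:340,180:480]; cv2.imwrite("pics/t0c.png",cv2.resize(a,None,fx=2.3,fy=2.3,interpolation=cv2.INTER_CUBIC))
E
```

```text
(no output)
```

View pics/s0c.png

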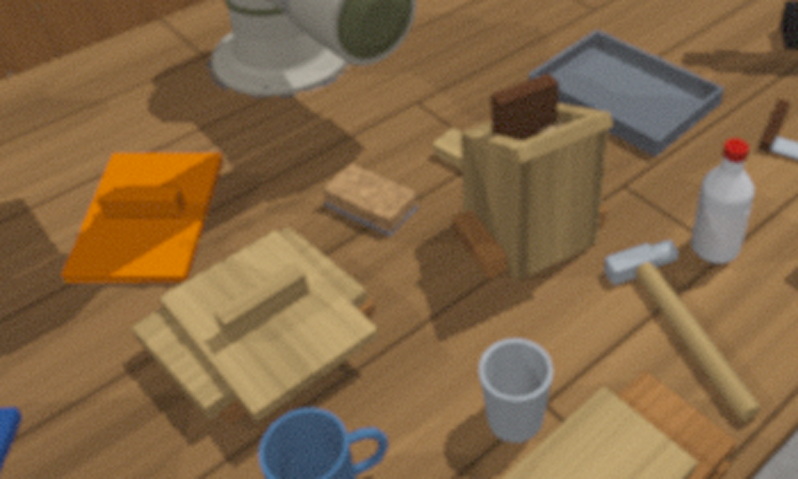

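View pics/t0c.png

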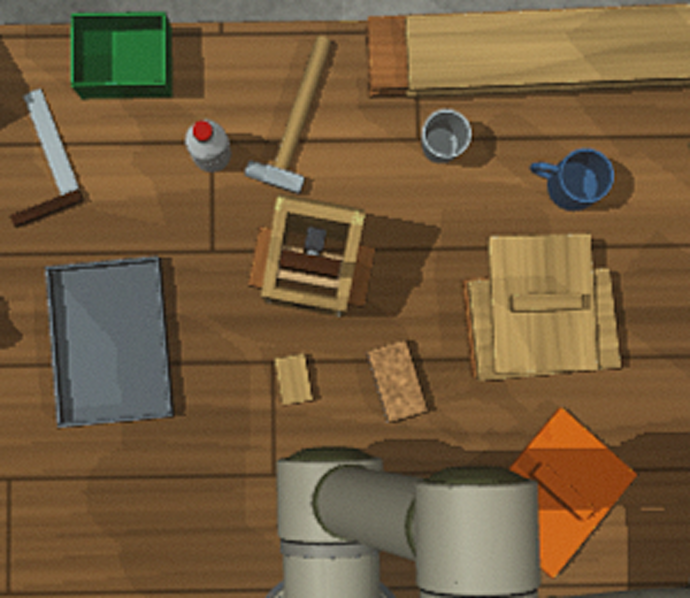

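The views show:
- **Nest box:** near top-crop (312,255), high rear edge up the image (+x).
- **Spreader:** dark, at (310,262).
- **Real roof:** pine, on the stack at (543,305), with its cleat end up the image.
- **Orange look-alike:** at (575,490).
- **Tray:** at (112,340).

Next I fit each model's edges in both views.

```bash
cat > fit.py <<'E'
from h import *
from scipy.optimize import minimize
T=np.tan(np.radians(28))
def loop(P): P=np.array(P,float); return [(P[i],P[(i+1)%len(P)]) for i in range(len(P))]
def rect(x0,x1,y0,y1,zf): return loop([(x,y,zf(x)) for x,y in((x0,y0),(x1,y0),(x1,y1),(x0,y1))])
ztop=lambda x:.209-(.065-x)*T
M={"nestbox":rect(-.065,.065,-.06,.06,ztop)+[(np.array([.065,s*.06,.03]),np.array([.065,s*.06,.209])) for s in(-1,1)],
 "roof":rect(-.1,.1,-.075,.075,lambda x:.016)+rect(-.012,.012,-.05,.05,lambda x:.05),
 "spreader":rect(-.011,.011,-.04,.04,lambda x:.098),
 "tray":rect(-.12,.12,-.085,.085,lambda x:.03)}
def place(S,q):
    c,s=np.cos(q[3]),np.sin(q[3]); return np.array(S)@np.array([[c,-s,0],[s,c,0],[0,0,1]]).T+q[:3]
def field(p,sg):
    g=cv2.GaussianBlur(np.array(p["pixels"]).astype(np.float32),(0,0),sg); return [cv2.Sobel(g,cv2.CV_32F,a,b) for a,b in((1,0),(0,1))]
def score(q,S,ps,fs):
    tot=0
    for p,(gx,gy) in zip(ps,fs):
        for A,B in place(S,q):
            a,b=proj(p,np.array([A,B])); L=np.linalg.norm(b-a)
            if L<4: continue
            n=np.array([-(b-a)[1],(b-a)[0]])/L; w=np.linspace(.05,.95,40)[:,None]; m=(a+(b-a)*w).astype(np.float32)
            f=lambda g:cv2.remap(g,m[:,:1],m[:,1:],cv2.INTER_LINEAR).reshape(40,3)
            d=np.abs(f(gx)*n[0]+f(gy)*n[1]).max(1); tot+=L*np.sqrt(d).mean()
    return -tot
def fit(name,q0,ps,freez=False):
    q=np.array(q0,float)
    for sg,st in((2,.012),(1,.005),(.7,.002)):
        fs=[field(p,sg) for p in ps]
        f=lambda v:score(np.r_[v[:2],q0[2] if freez else v[2],v[3]/4],M[name],ps,fs)
        best=None
        for k in range(5):
            x0=np.r_[q[:3],q[3]*4]+(0 if k==0 else np.random.default_rng(k).normal(0,st/2,4)); 
            r=minimize(f,x0,method="Nelder-Mead",options=dict(initial_simplex=np.vstack([x0]+[x0+st*e for e in np.diag([1,1,1,3.])]),xatol=1e-4,fatol=1e-2,maxiter=400))
            if best is None or r.fun<best.fun: best=r
        q=np.r_[best.x[:3],best.x[3]/4]
        if freez:q[2]=q0[2]
    return q
E
cat > m1.py <<'E'
from fit import *
ps=[arm.get_image(n) for n in("scene","top")]
c=lambda u,v:(180+u/2.3,80+v/2.3)
I={}
for n,cs,z,zo in(("nestbox",[(278,197),(363,210),(350,312),(262,297)],[.209,.209,.14,.14],0),("roof",[(490,235),(590,234),(600,373),(495,375)],[.06]*4,.044),("tray",[(48,268),(160,258),(172,415),(58,426)],[.03]*4,0)):
    P=np.array([atz(ps[1],c(*a),b) for a,b in zip(cs,z)]); d=P[0]+P[1]-P[2]-P[3]
    I[n]=np.r_[P[:,:2].mean(0),zo,np.arctan2(d[1],d[0])]
s=atz(ps[1],c(311,258),.216); I["spreader"]=np.r_[s[:2],.118,I["nestbox"][3]]
v=[p["pixels"].copy() for p in ps]
for n,q in I.items():
    print(n,"init",q.round(4)); r=fit(n,q,ps); rz=fit(n,q,ps,True); print("  free",r.round(4)," z held",rz.round(4))
    for k,p in enumerate(ps):
        big=v[k]
        for A,B in place(M[n],r):
            a,b=proj(p,np.array([A,B])); 
            v[k]=v[k]
        I[n]=r
out=[]
for k,(p,(x,y,w,h)) in enumerate(zip(ps,((125,140,260,190),(190,150,265,130)))):
    im=cv2.resize(p["pixels"][y:y+h,x:x+w],None,fx=3,fy=3,interpolation=cv2.INTER_CUBIC)
    for n,q in I.items():
        for A,B in place(M[n],q):
            a,b=((proj(p,np.array([A,B]))-(x,y)+.5)*3); cv2.line(im,tuple(int(t) for t in a),tuple(int(t) for t in b),(255,0,0),1)
    cv2.imwrite(f"pics/fit{k}.png",im[:,:,::-1])
E
python3 m1.py
```

```text
nestbox init [ 0.5643  0.0168  0.     -0.1619]
  free [ 0.5645  0.0203  0.0104 -0.1764]  z held [ 0.5662  0.0199  0.     -0.1798]
roof init [ 0.5001 -0.3204  0.044   0.0226]
  free [ 0.505  -0.3177  0.0431  0.0166]  z held [ 0.5052 -0.3177  0.044   0.0166]
tray init [0.456  0.3192 0.     0.069 ]
  free [ 0.4578  0.3248 -0.0058  0.0844]  z held [0.4588 0.3235 0.     0.0804]
spreader init [ 0.5555  0.02    0.118  -0.1619]
  free [ 0.5475  0.0233  0.1125 -0.2259]  z held [ 0.548   0.0242  0.118  -0.1955]
```

View pics/fit0.png

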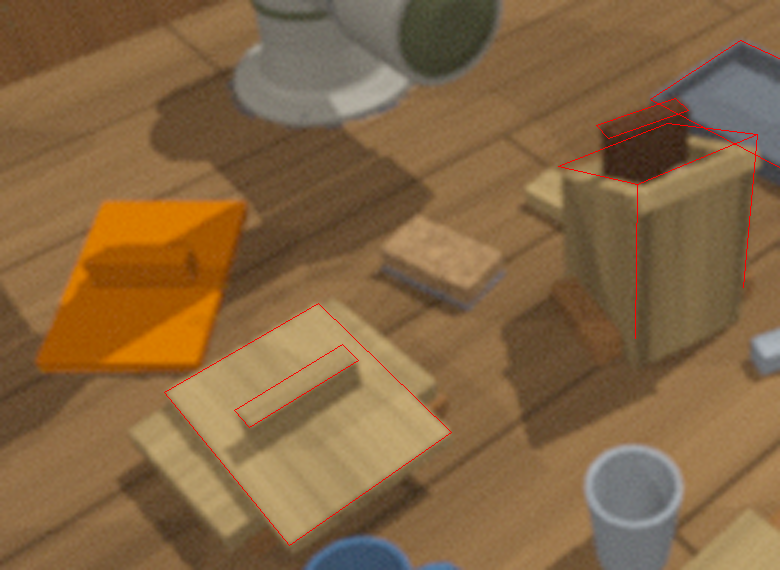

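View pics/fit1.png

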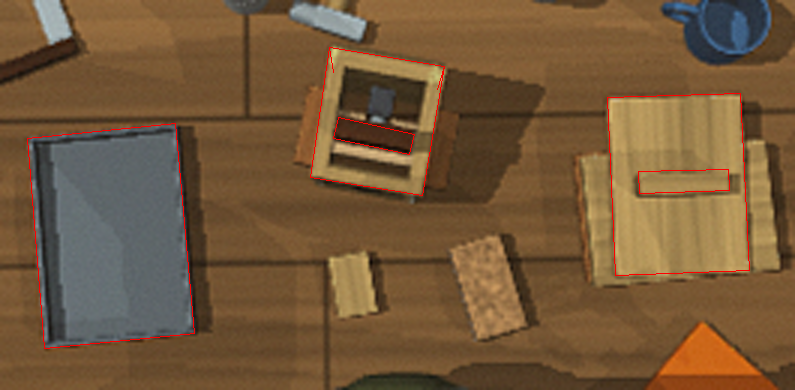

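Roof, tray and spreader outlines sit well on the picture. In the scene view the box's rear edge is ambiguous, because there is a light band at (640,185–207), so I zoom in there.

```bash
python3 - <<'E'
from fit import *
p=arm.get_image("scene"); x,y,w,h=300,165,90,100
a=[]
for q in((.5645,.0203,.0104,-.1764),(.5662,.0199,0,-.1798)):
    im=cv2.resize(p["pixels"][y:y+h,x:x+w],None,fx=5,fy=5,interpolation=cv2.INTER_CUBIC)
    if q[2]==0:
        for A,B in place(M["nestbox"],np.array(q)):
            s,e=((proj(p,np.array([A,B]))-(x,y)+.5)*5); cv2.line(im,tuple(int(t) for t in s),tuple(int(t) for t in e),(255,0,0),1)
    a.append(im[:,:395] if q[2]==0 else im[:,:395])
cv2.imwrite("pics/zoom.png",np.hstack(a)[:,:,::-1])
E
```

```text
(no output)
```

View pics/zoom.png

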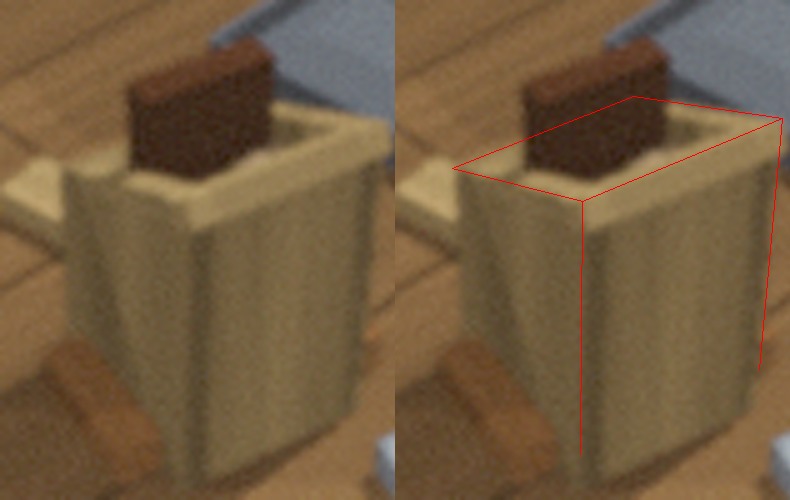

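The z-held fit is right. Its upper rear edge runs (582,201)–(782,118), on the real edge, and the band is the square-to-slope end face. Box at (0.566, 0.020), yaw −0.18; spreader at (0.548, 0.024). Now moving over the spreader.

>>> {"op": "send_rows", "data": {"commands": [[[0.042,0.052,0.006,0.0776,0.65],[0.042,0.052,0.006,0.0776,0.65],[0.042,0.052,0.006,0.0776,0.65],[0.042,0.052,0.006,0.0776,0.65],[0.042,0.052,0.006,0.0776,0.65],[0.042,0.052,0.006,0.0776,0.65],[0.042,0.052,0.006,0.0776,0.65],[0.042,0.052,0,0.0776,0.65],[0.042,0.052,0,0.0776,0.65],[0.042,0.052,0,0.0776,0.65]]]}}

```text
time: 2.2
position: [0.455, -0.0939, 0.3365]
orientation: [0.0, 0.767, 0.642, 0.0]
ft_force: [0.4, -0.8, -0.3]
opening: 0.651
grasp_force: 0.0
```

>>> {"op": "send_rows", "data": {"commands": [[[0.039,0.05,0,0,0.65],[0.039,0.05,0,0,0.65],[0.04,0.05,0,0,0.65],[0,0,0,0,0.65],[0,0,0,0,0.65]]]}}

```text
time: 2.82
position: [0.5482, 0.0241, 0.3362]
orientation: [-0.0, 0.768, 0.641, -0.0]
ft_force: [0.3, -0.2, -0.5]
opening: 0.652
grasp_force: 0.0
```

>>> {"op": "send_rows", "data": {"commands": [[[0,0,-0.04,0,0.65],[0,0,-0.04,0,0.65],[0,0,-0.03,0,0.65],[0,0,0,0,0.65],[0,0,0,0,0],[0,0,0,0,0],[0,0,0,0,0],[0,0,0,0,0],[0,0,0,0,0]]], "squeeze": 50}}

```text
time: 3.95
position: [0.549, 0.0243, 0.2488]
orientation: [0.001, 0.768, 0.641, 0.001]
ft_force: [4.8, 0.4, 1.5]
opening: 0.244
grasp_force: 49.4
```

>>> {"op": "send_rows", "data": {"commands": [[[0,0,0.01,0,0],[0,0,0.01,0,0],[0,0,0.015,0,0],[0,0,0.02,0,0],[0,0,0.03,0,0],[0,0,0.03,0,0],[0,0,0.03,0,0],[0,0,0.02,0,0],[0,0,0,0,0]]]}}

```text
time: 5.08
position: [0.5482, 0.0246, 0.3816]
orientation: [0.001, 0.768, 0.641, 0.0]
ft_force: [0.1, 1.1, -1.4]
opening: 0.246
grasp_force: 49.2
```

>>> {"op": "send_rows", "data": {"commands": [[[-0.019,0.0625,0,0.03,0],[-0.019,0.0625,0,0.03,0],[-0.019,0.0625,0,0.03,0],[-0.019,0.0625,0,0.03,0],[-0.019,0.0625,0,0.03,0],[-0.018,0.0625,0,0.025,0],[0,0,0,0,0]]]}}

```text
time: 5.95
position: [0.4564, 0.3268, 0.3793]
orientation: [-0.001, 0.676, 0.737, -0.001]
ft_force: [0.7, -0.7, -1.5]
opening: 0.245
grasp_force: 49.2
```

```bash
python3 - <<'E'
from fit import *
s=arm.observe(); print(s["position"],s["time"])
ps=[arm.get_image(n) for n in("scene","top")]
for p in ps:
    r=arm.outline_of("spreader",p); print([(round(a["confidence"],2),np.round(a["bbox"])) for a in r[:2]])
p=ps[0]; cv2.imwrite("pics/hold.png",cv2.resize(p["pixels"][60:240,300:500],None,fx=3,fy=3)[:,:,::-1])
E
```

```text
[0.456439   0.32684796 0.37934929] 5.95
[(0.7, array([379.,  84., 403., 119.]))]
[(0.71, array([286.,  96., 323., 163.])), (0.38, array([219., 222., 221., 227.]))]
```

View pics/hold.png

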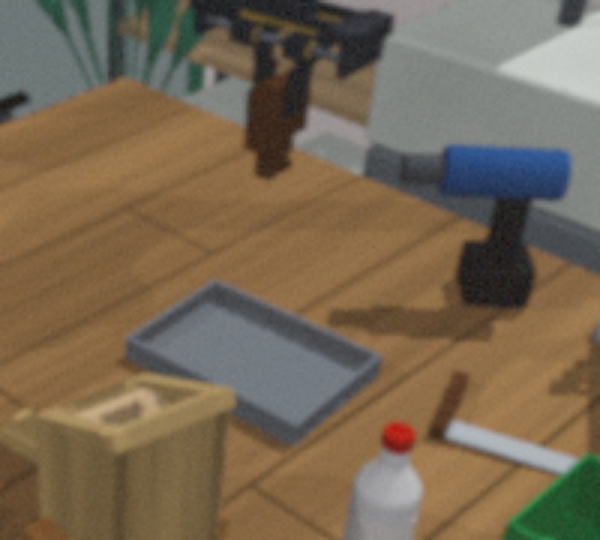

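The spreader is held upright at (272,120), out of the box, with the tray below. Lowering.

>>> {"op": "send_rows", "data": {"commands": [[[0,0,-0.06,0,0],[0,0,-0.07,0,0],[0,0,-0.07,0,0],[0,0,-0.05,0,0],[0,0,-0.03,0,0],[0,0,-0.01,0,0],[0,0,0,0,0]]]}}

```text
time: 7.02
position: [0.4585, 0.3239, 0.1487]
orientation: [0.0, 0.678, 0.735, 0.0]
ft_force: [0.3, -0.0, -0.0]
opening: 0.247
grasp_force: 49.2
```

>>> {"op": "send_rows", "data": {"commands": [[[0,0,-0.004,0,0],[0,0,-0.003,0,0],[0,0,0,0,0]]]}}

```text
time: 7.4
position: [0.458, 0.3245, 0.1429]
orientation: [0.0, 0.677, 0.736, 0.0]
ft_force: [0.5, -0.1, -1.6]
opening: 0.241
grasp_force: 49.2
```

>>> {"op": "send_rows", "data": {"commands": [[[0,0,-0.003,0,0],[0,0,-0.002,0,0],[0,0,-0.001,0,0],[0,0,0,0,0]]]}}

```text
time: 7.9
position: [0.458, 0.3244, 0.1379]
orientation: [-0.0, 0.677, 0.736, -0.0]
ft_force: [-0.5, 1.3, -1.3]
opening: 0.247
grasp_force: 49.2
```

>>> {"op": "send_rows", "data": {"commands": [[[0,0,-0.002,0,0],[0,0,-0.001,0,0],[0,0,0,0,0],[0,0,0,0,0]]]}}

```text
time: 8.4
position: [0.4583, 0.3246, 0.1366]
orientation: [0.0, 0.677, 0.736, 0.001]
ft_force: [-2.4, -1.6, 9.3]
opening: 0.246
grasp_force: 49.1
```

Contact with the floor at +9 N. Releasing gently and rising.

>>> {"op": "send_rows", "data": {"commands": [[[0,0,0.001,0,0.28],[0,0,0,0,0.3],[0,0,0,0,0.4],[0,0,0,0,0.5],[0,0,0.02,0,0.6],[0,0,0.05,0,0.6],[0,0,0.07,0,0.6],[0,0,0.06,0,0.6],[0,0,0,0,0.6]]]}}

```text
time: 9.52
position: [0.4587, 0.3248, 0.3011]
orientation: [0.002, 0.677, 0.736, 0.004]
ft_force: [0.9, 0.2, -0.2]
opening: 0.601
grasp_force: 0.0
```

```bash
python3 - <<'E'
from fit import *
s=arm.observe(); print(s["position"],s["time"])
p=arm.get_image("scene")
for a in arm.outline_of("spreader",p)[:2]: print(round(a["confidence"],2),np.round(a["bbox"]))
q=np.array([.458,.324,.006,.08]); P=place([[np.array([x,y,z]) for x in(-.011,.011) for y in(-.04,.04) for z in(.036,.098)]],q)[0]; u=proj(p,P); print(u.min(0),u.max(0), proj(p,q[:3]))
ps=[p,arm.get_image("top")]; print("roof",fit("roof",(.505,-.3177,.044,.0166),ps).round(4))
E
```

```text
[0.45865318 0.32478576 0.30106414] 9.525
0.62 [372. 153. 394. 181.]
0.35 [308. 184. 379. 262.]
[374.2374937  150.14097197] [395.37299501 177.8139475 ] [[383.13302427 179.87040291]]
roof [ 0.5051 -0.3176  0.0433  0.0185]
```

Spreader stands in the tray as predicted (its box is within 4 px). Now to the roof.

>>> {"op": "send_rows", "data": {"commands": [[[0.005,-0.065,0.01,-0.007,0.6],[0.005,-0.067,0.01,-0.007,0.6],[0.005,-0.067,0,-0.007,0.6],[0.005,-0.067,0,-0.007,0.6],[0.005,-0.067,0,-0.007,0.6],[0.005,-0.067,0,-0.007,0.6],[0.005,-0.067,0,0,0.6],[0.005,-0.067,0,0,0.6],[0.005,-0.067,0,0,0.6],[0.005,-0.067,0,0,0.6]]]}}

```text
time: 10.92
position: [0.4977, -0.2116, 0.3111]
orientation: [-0.001, 0.7, 0.714, -0.0]
ft_force: [0.4, -1.0, -0.0]
opening: 0.595
grasp_force: 0.0
```

>>> {"op": "send_rows", "data": {"commands": [[[0.004,-0.067,-0.02,0,0.6],[0.004,-0.067,-0.04,0,0.6],[0,0,-0.06,0,0.6],[0,0,-0.05,0,0.6],[0,0,0,0,0.6],[0,0,0,0,0.6]]]}}

```text
time: 11.68
position: [0.5048, -0.3174, 0.1776]
orientation: [0.001, 0.7, 0.714, 0.0]
ft_force: [-0.6, 0.0, 1.1]
opening: 0.603
grasp_force: 0.0
```

>>> {"op": "send_rows", "data": {"commands": [[[0,0,-0.03,0,0.6],[0,0,-0.022,0,0.6],[0,0,0,0,0.6],[0,0,0,0,0],[0,0,0,0,0],[0,0,0,0,0],[0,0,0,0,0],[0,0,0,0,0]]], "squeeze": 50}}

```text
time: 12.68
position: [0.5044, -0.3173, 0.1352]
orientation: [0.0, 0.7, 0.714, -0.0]
ft_force: [-2.8, -0.0, 5.4]
opening: 0.265
grasp_force: 50.0
```

>>> {"op": "send_rows", "data": {"commands": [[[0,0,0.01,0,0],[0,0,0.03,0,0],[0,0,0.05,0,0],[0,0,0.05,0,0],[0,0,0.05,0,0],[0,0,0.05,0,0],[0,0,0.03,0,0],[0,0,0,0,0]]]}}

```text
time: 13.68
position: [0.5046, -0.3172, 0.3519]
orientation: [0.001, 0.7, 0.714, 0.0]
ft_force: [0.1, -0.5, -4.7]
opening: 0.267
grasp_force: 50.0
```

>>> {"op": "send_rows", "data": {"commands": [[[0.01,0.04,0,-0.013,0],[0.01,0.04,0,-0.015,0],[0.011,0.047,0,-0.015,0],[0.011,0.047,0,-0.015,0],[0.011,0.047,0,-0.015,0],[0.011,0.047,0,-0.015,0],[0.011,0.047,0,-0.015,0],[0.011,0.04,0,-0.015,0],[0.006,0.03,0,-0.015,0],[0.006,0.033,0,0,0]]]}}

```text
time: 14.92
position: [0.5827, 0.0182, 0.3486]
orientation: [-0.001, 0.768, 0.641, -0.001]
ft_force: [0.2, -0.3, -3.0]
opening: 0.271
grasp_force: 50.0
```

>>> {"op": "send_rows", "data": {"commands": [[[0,0,0,0,0],[0,0,0,0,0]]]}}

```text
time: 15.18
position: [0.5826, 0.0168, 0.3496]
orientation: [-0.001, 0.768, 0.641, -0.001]
ft_force: [0.5, -0.7, -4.0]
opening: 0.267
grasp_force: 50.0
```

```bash
python3 - <<'E'
from fit import *
s=arm.observe(); print(s["position"],s["orientation"],s["time"])
ps=[arm.get_image(n) for n in("scene","top")]
q=(*s["position"][:2],s["position"][2]-.0912,-.18)
M["roof"]=rect(-.1,.1,-.075,.075,lambda x:.016)
print("roof",fit("roof",q,[ps[0]]).round(4),np.round(q,4))
im=cv2.resize(ps[0]["pixels"][60:280,260:460],None,fx=3,fy=3)[:600]
for A,B in place(M["roof"],np.array(q)):
    a,b=(proj(ps[0],np.array([A,B]))-(260,60)+.5)*3; cv2.line(im,tuple(int(t) for t in a),tuple(int(t) for t in b),(255,0,0),1)
cv2.imwrite("pics/held2.png",im[:,:,::-1])
E
```

```text
[0.58264616 0.0167886  0.34958964] [-6.17560792e-04  7.67865762e-01  6.40610079e-01 -7.19180751e-04] 15.175
roof [ 0.59    0.0109  0.2633 -0.176 ] [ 0.5826  0.0168  0.2584 -0.18  ]
```

View pics/held2.png

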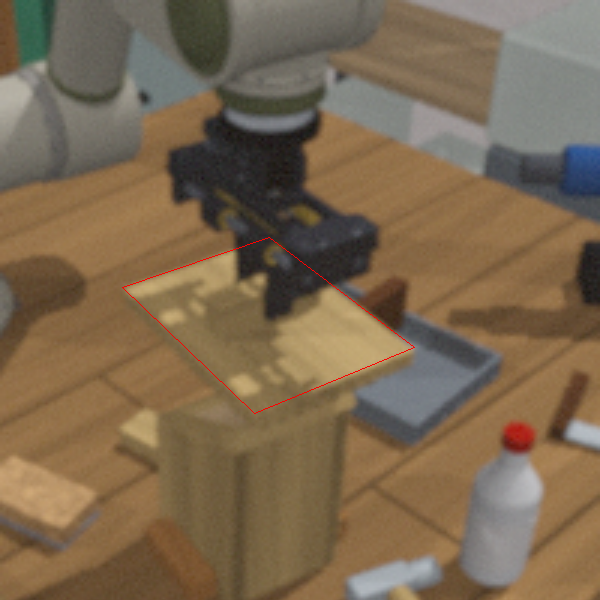

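The roof is held level, matching the predicted outline, with its cleat end behind the box's rear edge and the spreader standing in the tray at (385,300). Lowering to the edge.

>>> {"op": "send_rows", "data": {"commands": [[[0,0,-0.015,0,0],[0,0,-0.015,0,0],[0,0,-0.015,0,0],[0,0,-0.008,0,0],[0,0,-0.003,0,0],[0,0,0,0,0]]]}}

```text
time: 16.02
position: [0.5829, 0.0172, 0.3061]
orientation: [0.0, 0.768, 0.641, 0.0]
ft_force: [0.8, -0.3, -3.7]
opening: 0.269
grasp_force: 50.0
```

>>> {"op": "send_rows", "data": {"commands": [[[0,0,-0.002,0,0],[0,0,-0.002,0,0],[0,0,0,0,0]]]}}

```text
time: 16.4
position: [0.5828, 0.0172, 0.3026]
orientation: [-0.0, 0.768, 0.641, -0.0]
ft_force: [-0.3, -0.4, -4.4]
opening: 0.269
grasp_force: 50.0
```

>>> {"op": "send_rows", "data": {"commands": [[[0,0,-0.002,0,0],[0,0,-0.001,0,0],[0,0,0,0,0]]]}}

```text
time: 16.77
position: [0.5828, 0.0172, 0.3004]
orientation: [0.0, 0.768, 0.641, 0.0]
ft_force: [-1.2, 0.5, -2.7]
opening: 0.268
grasp_force: 50.0
```

>>> {"op": "send_rows", "data": {"commands": [[[0,0,-0.001,0,0],[0,0,-0.001,0,0],[0,0,0,0,0]]]}}

```text
time: 17.15
position: [0.5827, 0.0173, 0.3]
orientation: [0.0, 0.768, 0.641, 0.0]
ft_force: [-6.4, 0.6, 5.8]
opening: 0.269
grasp_force: 50.0
```

Resting on the edge at exactly the predicted height. Now a light squeeze, following the tilt arc.

>>> {"op": "send_rows", "data": {"commands": [[[0,0,0,0,0],[-0.0025,0.0005,-0.003,0,0],[-0.0025,0.0005,-0.003,0,0],[-0.0025,0.0004,-0.003,0,0],[-0.0025,0.0004,-0.003,0,0],[0,0,0,0,0]]], "squeeze": 3}}

```text
time: 17.9
position: [0.5747, 0.0187, 0.2888]
orientation: [-0.0, 0.768, 0.641, -0.0]
ft_force: [0.5, -0.5, -1.9]
opening: 0.329
grasp_force: 2.8
```

>>> {"op": "send_rows", "data": {"commands": [[[-0.0015,0.0003,-0.0038,0,0],[-0.0013,0.0002,-0.0038,0,0],[-0.0012,0.0002,-0.0038,0,0],[-0.0011,0.0002,-0.0038,0,0],[0,0,0,0,0],[0,0,0,0,0]]]}}

```text
time: 18.65
position: [0.5711, 0.0194, 0.2776]
orientation: [0.001, 0.768, 0.641, 0.001]
ft_force: [0.3, 1.1, 4.8]
opening: 0.373
grasp_force: 3.9
```

```bash
cat > m2.py <<'E'
from fit import *
import sys
s=arm.observe(); print(np.round(s["position"],4),s["time"],s["opening"]*88)
ps=[arm.get_image(n) for n in("scene","top")]
c,t=np.cos(np.radians(28)),np.sin(np.radians(28))
# tilted board corners as model in box frame, roof origin at seat x=X (fit moves in x,y with z tied by slope)
def S(X,th=28.):
    c,t=np.cos(np.radians(th)),np.sin(np.radians(th))
    f=lambda x,y,z:np.array([.065+(x+X)*c-z*t,y,.209+(x+X)*t+z*c])
    r=lambda x0,x1,y0,y1,z:loop([f(a,b,z) for a,b in((x0,y0),(x1,y0),(x1,y1),(x0,y1))])
    return r(-.1,.1,-.075,.075,.016)
fs=[field(p,.8) for p in ps]
B=np.array([.5662,.0199,0,-.18])
def f(v,k): 
    q=B.copy(); cs,sn=np.cos(B[3]),np.sin(B[3]); q[:2]+=v[1]*np.array([-sn,cs]); M_=[]
    th=v[2]; a,b=np.cos(th),np.sin(th)
    for A,C in S(v[0],v[3]):
        o=np.array([.065+v[0]*c,0,0]); R=np.array([[a,-b,0],[b,a,0],[0,0,1]]); M_.append(((A-o)@R.T+o,(C-o)@R.T+o))
    return score(q,M_,[ps[i] for i in k],[fs[i] for i in k]),M_,q
for k in ((0,),(0,1)):
    best=None
    for X in(-.062,-.055,-.048):
        x0=np.array([X,0,0,28.]); r=minimize(lambda v:f(v,k)[0],x0,method="Nelder-Mead",options=dict(initial_simplex=np.vstack([x0]+[x0+e for e in np.diag([.006,.006,.03,3])]),maxiter=500))
        if best is None or r.fun<best.fun: best=r
    print("x,y,yaw,tilt",k,best.x.round(4),best.fun)
    if k==(0,): _,m,q=f(best.x,(0,))
im=cv2.resize(ps[0]["pixels"][60:280,260:460],None,fx=3,fy=3)[:600]
im2=im.copy()
for A,C in place(m,q):
    a,b=(proj(ps[0],np.array([A,C]))-(260,60)+.5)*3; cv2.line(im,tuple(int(t) for t in a),tuple(int(t) for t in b),(255,0,0),1)
cv2.imwrite(sys.argv[1],im[150:550,:,::-1])
E
python3 m2.py pics/t1.png
```

```text
[0.5711 0.0194 0.2776] 18.65 32.8239454550693
x,y,yaw,tilt (0,) [-5.51000e-02 -0.00000e+00  1.61000e-02  3.36048e+01] -1334.8540819534885
x,y,yaw,tilt (0, 1) [-4.17000e-02  4.70000e-03 -2.54000e-02  2.63365e+01] -3870.768480719089
```

View pics/t1.png

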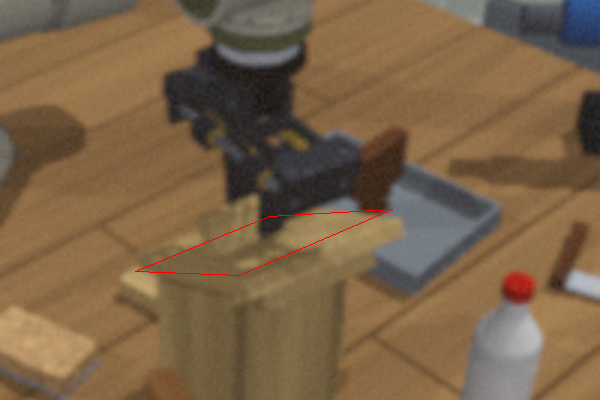

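Opening of 32.8 mm agrees with the 28° tilt I worked out (32.6 mm), and the picture shows the board lying on the slope; the fitted outline there isn't trustworthy. Sliding down the slope with the light hold.

>>> {"op": "send_rows", "data": {"commands": [[[0,0,0.0015,0,0],[0,0,0,0,0],[-0.0024,0.0004,-0.0013,0,0],[-0.0024,0.0004,-0.0013,0,0],[-0.0024,0.0004,-0.0013,0,0],[0,0,0,0,0]]]}}

```text
time: 19.5
position: [0.5647, 0.0204, 0.2748]
orientation: [-0.0, 0.768, 0.641, -0.0]
ft_force: [-1.2, 1.1, -2.2]
opening: 0.369
grasp_force: 2.8
```

>>> {"op": "send_rows", "data": {"commands": [[[-0.0024,0.0004,-0.0013,0,0],[-0.0012,0.0002,-0.0006,0,0],[0,0,0,0,0]]]}}

```text
time: 19.88
position: [0.562, 0.0209, 0.2735]
orientation: [-0.0, 0.768, 0.641, -0.0]
ft_force: [-0.6, -0.3, -2.2]
opening: 0.37
grasp_force: 2.7
```

>>> {"op": "send_rows", "data": {"commands": [[[-0.0012,0.0002,-0.0007,0,0],[-0.0012,0.0002,-0.0007,0,0],[0,0,0,0,0]]]}}

```text
time: 20.25
position: [0.5601, 0.0212, 0.2724]
orientation: [-0.0, 0.768, 0.641, -0.0]
ft_force: [-1.0, 1.2, -2.7]
opening: 0.372
grasp_force: 2.8
```

>>> {"op": "send_rows", "data": {"commands": [[[-0.0012,0.0002,-0.0007,0,0],[-0.0012,0.0002,-0.0007,0,0],[0,0,0,0,0]]]}}

```text
time: 20.62
position: [0.5586, 0.0216, 0.2715]
orientation: [0.0, 0.768, 0.641, 0.001]
ft_force: [2.7, 0.9, -2.4]
opening: 0.369
grasp_force: 2.5
```

>>> {"op": "send_rows", "data": {"commands": [[[-0.0012,0.0002,-0.0007,0,0],[-0.0012,0.0002,-0.0007,0,0],[0,0,0,0,0],[0,0,0,0,0]]]}}

```text
time: 21.12
position: [0.5572, 0.0218, 0.2711]
orientation: [0.001, 0.768, 0.641, 0.001]
ft_force: [7.7, 1.7, 1.5]
opening: 0.388
grasp_force: 2.9
```

```bash
python3 - <<'E'
from fit import *
p=arm.get_image("scene"); s=arm.observe(); print(s["opening"]*88)
im=cv2.resize(p["pixels"][110:210,290:420],None,fx=6,fy=6,interpolation=cv2.INTER_CUBIC)
def f(x,y,z):
    c,t=np.cos(np.radians(28)),np.sin(np.radians(28)); return np.array([.065+(x-.062)*c-z*t,y,.209+(x-.062)*t+z*c])
L=[]
for z in(.016,): L+=loop([f(a,b,z) for a,b in((-.1,-.075),(.1,-.075),(.1,.075),(-.1,.075))])
L+=loop([f(.1,b,z) for b,z in((-.075,0),(.075,0),(.075,.016),(-.075,.016))])+loop([f(a,b,.05) for a,b in((-.012,-.05),(.012,-.05),(.012,.05),(-.012,.05))])
for A,B in place(L,np.array([.5662,.0199,0,-.18])):
    a,b=(proj(p,np.array([A,B]))-(290,110)+.5)*6; cv2.line(im,tuple(int(t) for t in a),tuple(int(t) for t in b),(255,0,0),1)
cv2.imwrite("pics/home.png",im[:,:,::-1])
E
```

```text
34.18739533757913
```

View pics/home.png

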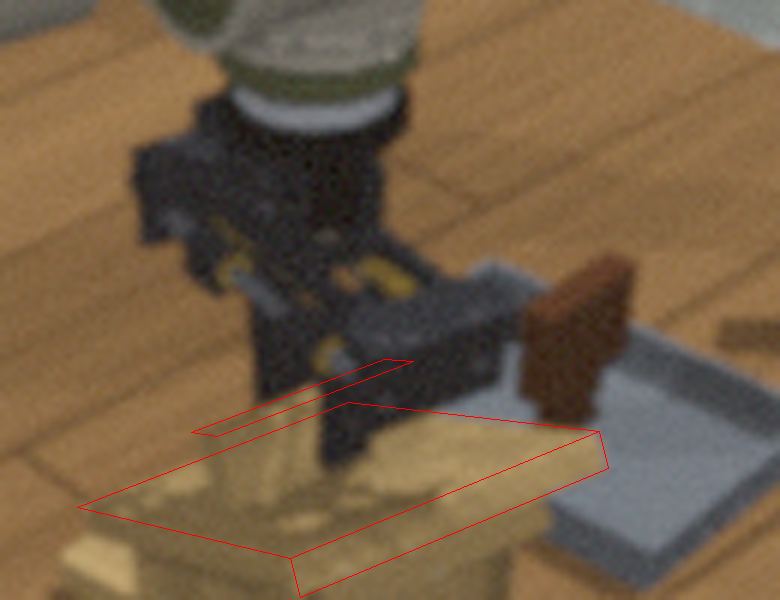

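Rear edge and batten lie on the home outline, and the +8 N along x says the cleat bears. I relax, re-close lightly to dwell in the flat pose, then check.

>>> {"op": "send_rows", "data": {"commands": [[[0.001,-0.0002,0.001,0,0.43],[0,0,0,0,0.43],[0,0,0,0,0.43],[0,0,0,0,0],[0,0,0,0,0],[0,0,0,0,0],[0,0,0,0,0],[0,0,0,0,0]]]}}

```text
time: 22.18
position: [0.5578, 0.0214, 0.2712]
orientation: [0.001, 0.768, 0.641, 0.001]
ft_force: [5.8, -0.7, -1.4]
opening: 0.374
grasp_force: 2.4
```

>>> {"op": "send_rows", "data": {"commands": [[[-0.001,0.0002,-0.0005,0,0],[-0.001,0.0002,-0.0005,0,0],[-0.001,0.0002,-0.0005,0,0],[0,0,0,0,0],[0,0,0,0,0]]]}}

```text
time: 22.8
position: [0.5558, 0.0218, 0.2709]
orientation: [0.002, 0.768, 0.641, 0.002]
ft_force: [6.1, -1.9, 2.9]
opening: 0.416
grasp_force: 3.4
```

Fingers now spread against a roof that no longer moves: the cleat is bearing. Re-centring, dwelling, releasing and rising straight up.

>>> {"op": "send_rows", "data": {"commands": [[[0.0025,-0.0005,0.0015,0,0],[0,0,0,0,0],[0,0,0,0,0],[0,0,0,0,0],[0,0,0.002,0,0.42],[0,0,0.003,0,0.46],[0,0,0.006,0,0.5],[0,0,0.015,0,0.5],[0,0,0.04,0,0.5],[0,0,0.05,0,0.5]]]}}

```text
time: 24.05
position: [0.5565, 0.0218, 0.3652]
orientation: [-0.0, 0.768, 0.641, -0.0]
ft_force: [-0.5, 0.3, 0.8]
opening: 0.505
grasp_force: 0.0
```

>>> {"op": "send_rows", "data": {"commands": [[[-0.03,-0.04,0.05,0,0.5],[-0.03,-0.06,0.02,0,0.5],[-0.03,-0.06,0,0,0.5],[-0.03,-0.06,0,0,0.5],[-0.03,-0.06,0,0,0.5],[0,-0.06,0,0,0.5],[0,0,0,0,0.5]]]}}

```text
time: 24.92
position: [0.4361, -0.2526, 0.4199]
orientation: [-0.0, 0.769, 0.639, -0.0]
ft_force: [0.3, -0.0, -0.7]
opening: 0.499
grasp_force: 0.0
```

```bash
cat > m3.py <<'E'
from fit import *
ps=[arm.get_image(n) for n in("scene","top")]; print(arm.observe()["time"])
def R_(X,Y,yaw,th,Z=0):
    c,t=np.cos(np.radians(28)),np.sin(np.radians(28)); d=np.radians(th-28)
    def f(x,y,z):
        x,z=x*np.cos(d)-z*np.sin(d),x*np.sin(d)+z*np.cos(d)
        x,y=x*np.cos(yaw)-y*np.sin(yaw)+X,x*np.sin(yaw)+y*np.cos(yaw)+Y; z=z+Z
        return np.array([.065+x*c-z*t,y,.209+x*t+z*c])
    r=lambda a,b,e,z:loop([f(x,y,z) for x,y in((a,-e),(b,-e),(b,e),(a,e))])
    return r(-.1,.1,.075,.016)+r(-.012,.012,.05,.05)
B=np.array([.5662,.0199,0,-.18]); x0=np.array([-.062,0,0,28.])
for sg in(1.5,.8):
    fs=[field(p,sg) for p in ps]
    r=minimize(lambda v:score(B,R_(*v),ps,fs),x0,method="Nelder-Mead",options=dict(initial_simplex=np.vstack([x0]+[x0+e for e in np.diag([.005,.005,.03,3])]),maxiter=600)); x0=r.x
print("x,y,yaw,tilt",r.x.round(4),r.fun,"home",score(B,R_(-.062,0,0,28),ps,fs))
ims=[]
for p,(x,y,w,h) in zip(ps,((300,130,95,90),(275,150,78,90))):
    im=cv2.resize(p["pixels"][y:y+h,x:x+w],None,fx=4.6,fy=4.6,interpolation=cv2.INTER_CUBIC)
    for A,C in place(R_(*r.x),B):
        a,b=(proj(p,np.array([A,C]))-(x,y)+.5)*4.6; cv2.line(im,tuple(int(t) for t in a),tuple(int(t) for t in b),(255,0,0),1)
    ims.append(im)
cv2.imwrite("pics/final.png",np.hstack(ims)[:,:,::-1])
E
python3 m3.py
```

```text
25.025
x,y,yaw,tilt [-6.23000e-02  4.00000e-04 -1.97000e-02  2.90405e+01] -5282.491147014317 home -5142.491722500075
```

View pics/final.png

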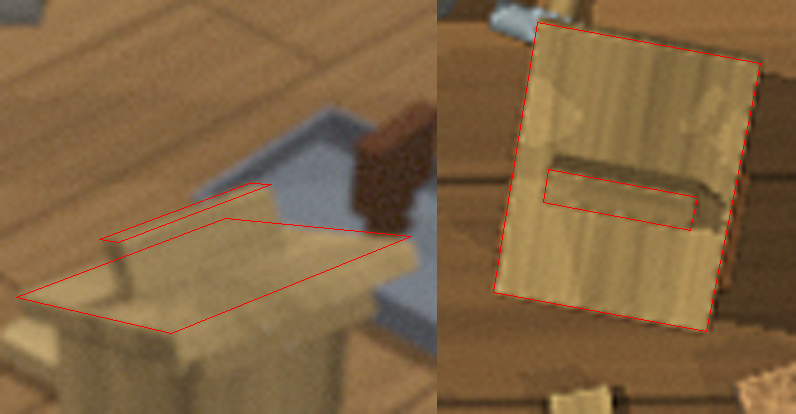

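The roof lies on its fitted outline: x −62.3 mm, y 0.4 mm, yaw −0.02, tilt about 29° (28° within fit error). The spreader stands in the tray and the arm is clear, so I hand in.

```bash
python3 -c "
from rig import arm
print(arm.close_job())"
```

```text
the job is handed in; nothing more can be done
None
```

The job is handed in, with no verdict returned: by the last camera fit the roof is hooked, flat, centred and square on the slope with its cleat bearing, and the spreader stands in the tray.

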